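Stamp the calibration seal of a heater unit

TASK

Take the square-bodied steel seal stamp out of its stand and press its round face squarely, centred in the collar, onto the soft seal on the heater unit, with an even force of about 15 N (never as much as 24 N) held for about a second and a half. Lift it straight off without sliding or leaning hard on the collar, and set it gently back down, fully seated, in the stand hole it came from. Leave the other things where they are.

Things in the scene. Friction and masses are not known exactly. Their poses are not given: they have to be found in the camera images.
- stamp: Seal stamp, 0.15 to 0.31 kg. Round steel foot 14 mm wide, 25 mm long; then a dark square body 22 x 22 mm, 25 to 89 mm above the face (grip at 45 to 75 mm); round head 16 mm wide up to 95 mm. Origin: centre of the flat stamping face (lower end); z up along it, x, y square to the flats. In the stand its shoulder rests on the stand top, flats parallel to its sides.
- stand: Fixed grey tool stand, 70 (x) x 150 (y) x 40 mm high. Origin: centre of its underside, z up. Two round blind holes, 20 mm wide and 34 mm deep with a 2 mm chamfer, at y = -40 and y = +40 mm on its middle line. One holds the stamp, the other the round driver; which is which varies.
- unit: Fixed heater unit on levelling feet (2 to 12 mm gap below it, varies), a cream box 230 (x) x 180 (y) mm, its metal deck 60 mm above its origin, level. Origin: centre of its underside, z up. A round vented heater 112 mm wide stands on the deck at x = +40, y = -10 mm, with a brass cover up to 106 mm. The collar with the seal is at x = -70, y = +45 mm.
- collar: Dark steel ring fixed on the unit's deck, level, 32 mm outside, bore 20 mm, 18 mm high. Origin: centre of its underside on the deck, z up; rim at z = 18 mm. In its bore, concentric, lies the flat aluminium seal, 18 mm wide, 4 to 9 mm below the rim (varies, not measured), on a stiff spring (about 6 N per mm, gives at most 7 mm). The ring itself is rigid: touch it with less than 12 N.
- driver: Bystander: round steel drift in the other hole of the stand, 25 mm thick body, 10 mm foot, 87 mm long. Origin: centre of its lower end.
- cup: Bystander: loose brass test cup, 56 mm wide, 55 mm high. Origin: centre of its underside.
- screwdriver: Bystander: screwdriver lying on the bench, 170 mm long along its x, handle towards -x. Origin: middle of its underside.
- jar: Bystander: loose amber sample jar, 48 mm wide, 60 mm high. Origin: centre of its underside.

How it is judged:
By the outcome, as a careful person would: the job done as asked, in the order asked, and still so for the second after the job is handed in, with the robot touching nothing.
It also fails if it takes over 72 s, if anything falls off the work surface, if the arm or the gripper's body presses on something with over 40 N, if the wrist force passes 120 N, or if a joint passes its speed limit or range.

ROBOT

A 7-joint arm with a two-finger parallel gripper is mounted at the origin on the work surface. World frame = base frame: x ahead of the robot, y to its left, z up, the work surface at z = 0. Lengths are in m, angles in rad, forces in N, time in s.
With the tool pointing down it reaches from about 0.4 to 0.85 m from the base axis. Payload 10.4 kg.
Tool frame: the origin (TCP) lies on the centre line of the jaws, within the pads' length; the fingertips stand r.finger_overhang ahead of it and the grasp point (between the pads) lies 5 mm behind it (r.finger_overhang is the distance from the TCP to the fingertips, in m); z points along the fingers, y is the line along which they close (so a half turn about z gives the same grasp; the last joint's range is limited). The gripper opens to 87 mm and grips with 3 to 60 N. Pads are 19 mm wide; open, the fingers measure 117 mm over their backs; the gripper's body (75 mm by 190 mm) begins 51 mm behind the grasp point.
Start: joints at [-1.35, 0.332, -0.065, 1.46, 0.022, 1.35, -0.088], TCP at [0.151, 0.607, 0.198] pointing down, gripper open.
Joint ranges: [-2.6, 2.6], [-0.5, 2.12], [-1.47, 1.34], [0.16, 2.42], [-1.27, 4.41], [0.06, 2.06], [-2.6, 2.6]. Speed limits (rad/s): [2.22, 2.22, 2.79, 2.79, 3.14, 3.14, 3.14].

INTERFACE

Orientations are given as a unit quaternion [x, y, z, w].
In Python, from bench import read_state, viewer, r gives the robot as it stands.
- The arm moves only by the tool carry_out, never from a script. Its argument "moves" is a list of rows, each a list of 6 numbers: the shift along the tool's x, y, z in units of 40 mm (1.0 is 40 mm), then the turn, a rotation vector about the tool's x, y, z in units of 8 degrees (1.0 is 8 degrees). A call has 1 to 20 rows; each row shifts and turns the commanded pose from where the row before left it, along the tool's axes as they then stand; what a row does not reach is not made up. A row lasts 1/8 s, in which the tool goes at most 62.5 mm and 10.7 degrees, less where a joint would pass 70% of its speed; a pose out of reach is approached as far as the arm can. A call is refused whole if a number of a shift passes 1 or a number of a turn 1, either way. A call with a gripper value outside its range is refused whole. "fingers" is the finger opening in mm, from 0 to 87, set as the call begins (left out, the last holds). The fingers move at their own pace and stop on an object; "force" is the grip in N (left out, the last holds). Time passes only in rows, so rows that do not move let the fingers close. It gives the time, the measured TCP pose, the force, the opening and the grip force at its end, in the units of the state.
- read_state(): the state, without advancing time (a new reading comes with each control period).
- viewer.camera(name): name is "scene" or "side" or "wrist"; returns a dict with "pixels" (384x512x3 uint8, red, green, blue), "range_z" (384x512 float32, m along the optical axis (not along the pixel's ray), 0 where there is no reading), "fx", "fy", "cx", "cy" (pixels), "xyz" and "orientation" of the camera in the world. Camera axes: x right, y down, z forward; pixel columns grow to the right and rows downward; lengths in m; the calibration is good to about 2 mm. A picture is of the moment at which its call begins.
- r.close_job(): hands the job in; it is judged then, once.
The state is a dict: "time": time; "joint_positions": joint angles; "joint_vel": joint speeds; "joint_torque": joint torques, N m; "ee_pos": TCP position; "eef_rot": TCP orientation; "ft_force": force on the tool from outside, world axes, zero at the start; "torque": the same for the moment, N m; "width": finger opening in m; "grip_force": force on a finger pad.
Only numpy, scipy, OpenCV 4.12 (cv2) and the standard library are available. Lean on these libraries where they do the work, as an engineer would, in place of code of your own. Each camera call takes 0.05 s, during which the arm holds its last target. There are 200 camera calls.

## Working session

There is one attempt and no reset: what is moved stays moved. The work goes in short steps, Python scripts to look and compute and a tool call to move; the robot and the scene stay as the last step left them, time stands still between calls to the robot, and variables do not carry over. Pictures are saved under pics/ and viewed, at most 10 in all, crops included, and the job is handed in when it is done.

Besides the shell and the picture viewer there is one more tool, called after ">>>" by a JSON object that holds its "op" and its "data". carry_out: Moves the arm, as the interface text tells. Its arguments: {"type":"object","properties":{"moves":{"type":"array","items":{"type":"array","items":{"type":"number"}}},"fingers":{"type":"number"},"force":{"type":"number"}},"required":["moves"]}

```bash
ls; mkdir -p pics; cat > h.py <<'E'
import numpy as np, cv2
from scipy.spatial.transform import Rotation as R
from bench import read_state, viewer, r
def cam(n):
    c=viewer.camera(n); c['Rm']=R.from_quat(c['orientation']).as_matrix(); c['t']=np.array(c['xyz']); return c
def save(c,f): cv2.imwrite(f,cv2.cvtColor(c['pixels'],cv2.COLOR_RGB2BGR))
def cloud(c):
    v,u=np.mgrid[0:384,0:512]; z=c['range_z']
    p=np.stack([(u-c['cx'])/c['fx']*z,(v-c['cy'])/c['fy']*z,z],-1)
    return p@c['Rm'].T+c['t']
def ray(c,u,v,h):
    d=c['Rm']@np.array([(u-c['cx'])/c['fx'],(v-c['cy'])/c['fy'],1]); return c['t']+d*(h-c['t'][2])/d[2]
def proj(c,p):
    q=c['Rm'].T@(np.array(p)-c['t']); return c['fx']*q[0]/q[2]+c['cx'],c['fy']*q[1]/q[2]+c['cy']
E
python3 - <<'E'
from h import *
print(r.finger_overhang); s=read_state(); print({k:np.round(v,3).tolist() for k,v in s.items()})
ims=[]
for n in ['scene','side','wrist']:
    c=cam(n); print(n,c['fx'],c['cx'],c['cy'],np.round(c['t'],3),np.round(c['Rm'],3).tolist()); ims.append(c['pixels'])
    np.save(f'{n}0.npy',c,allow_pickle=True)
a=np.zeros((768,1024,3),np.uint8); a[:384,:512]=ims[0];a[:384,512:]=ims[1];a[384:,:512]=ims[2]
cv2.imwrite('pics/a.png',cv2.cvtColor(cv2.resize(a,(800,600),interpolation=cv2.INTER_AREA),cv2.COLOR_RGB2BGR))
E
```

```text
pics
0.014
{'time': 0.0, 'joint_positions': [-1.35, 0.333, -0.065, 1.461, 0.022, 1.35, -0.088], 'joint_vel': [-0.0, 0.001, -0.0, -0.001, 0.002, 0.001, -0.0], 'joint_torque': [-0.001, -62.327, 0.024, -38.988, -0.061, 0.04, 0.0], 'ee_pos': [0.151, 0.606, 0.197], 'eef_rot': [0.122, 0.993, -0.001, -0.0], 'ft_force': [-0.336, -0.611, -0.206], 'torque': [0.034, -0.026, 0.009], 'grip_force': 0.0, 'width': 0.087}
scene 425.3072845233769 265.3364753894497 190.7472102082869 [ 1.286 -0.148  0.554] [[0.269, 0.528, -0.806], [0.963, -0.128, 0.238], [0.022, -0.84, -0.542]]
side 346.7421054169233 257.42305719701176 188.4047698644081 [0.461 0.545 0.55 ] [[-0.969, -0.177, 0.175], [-0.249, 0.685, -0.685], [0.002, -0.707, -0.707]]
wrist 296.38573658325294 250.36108590793822 194.30110833816937 [0.083 0.623 0.384] [[0.242, 0.937, 0.252], [0.97, -0.233, -0.065], [-0.002, 0.26, -0.966]]
```

View pics/a.png

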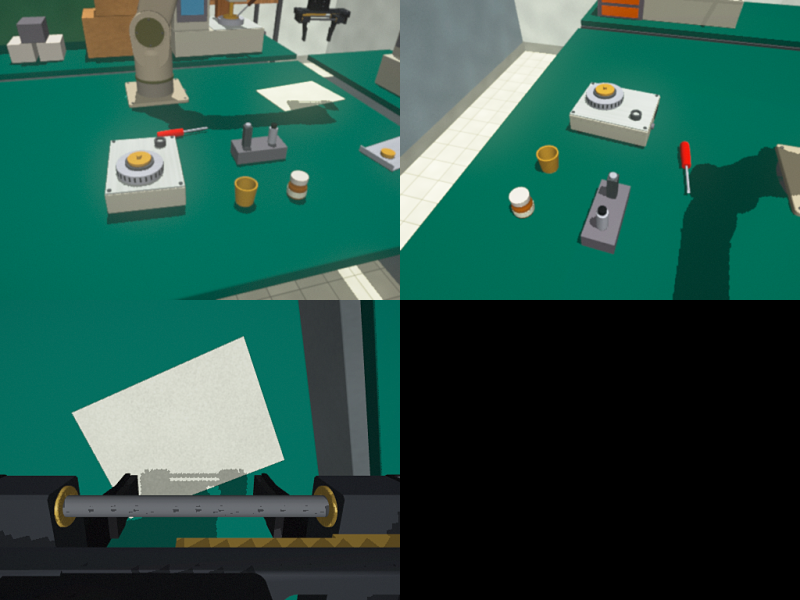

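```bash
python3 - <<'E'
from h import *
for n in ['side','scene']:
    c=np.load(n+'0.npy',allow_pickle=True).item(); P=cloud(c); ok=c['range_z']>0
    c2=c['pixels']
    b=c2[190:330,215:315] if n=='side' else c2[140:215,285:375]
    cv2.imwrite(f'pics/b_{n}.png',cv2.cvtColor(cv2.resize(b,None,fx=4,fy=4,interpolation=cv2.INTER_CUBIC),cv2.COLOR_RGB2BGR))
    # stand top by height
    roi=ok&(P[...,0]>0.3)&(P[...,0]<0.95)&(abs(P[...,1])<0.5)
    for lo,hi,nm in [(0.036,0.045,'40'),(0.080,0.110,'tall'),(0.058,0.078,'deck')]:
        m=(roi&(P[...,2]>lo)&(P[...,2]<hi)).astype(np.uint8)
        k,l,st,ce=cv2.connectedComponentsWithStats(m)
        for i in range(1,k):
            if st[i,4]<60: continue
            q=P[l==i]; rc=cv2.minAreaRect((q[:,:2]*1000).astype(np.float32))
            print(n,nm,st[i].tolist(),'med',np.round(np.median(q,0),4),'rect',np.round(rc[0],1),np.round(rc[1],1),round(rc[2],1), c2[l==i].mean(0).round())
a=cv2.imread('pics/b_side.png');b=cv2.imread('pics/b_scene.png');o=np.zeros((560,760,3),np.uint8);o[:560,:400]=a;b=b;o[:300,400:760]=b
cv2.imwrite('pics/b.png',o)
E
```

```text
side 40 [218, 155, 99, 25, 301] med [ 0.5825 -0.0177  0.0403] rect [587.5 -18.1] [  9.2 227.8] 86.6 [138. 139. 123.]
side 40 [178, 191, 23, 11, 83] med [0.7218 0.101  0.0411] rect [717.1 107.1] [44.4 20.8] 29.3 [157. 119.  40.]
side 40 [177, 200, 26, 12, 71] med [0.6969 0.1405 0.04  ] rect [701.5 135.1] [49.5 17.4] 30.6 [129.  99.  36.]
side 40 [231, 230, 64, 86, 2570] med [0.5206 0.2444 0.0397] rect [527. 231.] [152.5  70.3] 88.0 [131. 128. 135.]
side tall [238, 106, 49, 33, 1228] med [ 0.6139 -0.0995  0.0953] rect [ 619.7 -119.2] [112.  111.5] 80.1 [173. 167. 147.]
side tall [295, 140, 15, 13, 147] med [ 0.5151 -0.0554  0.0872] rect [514.8 -55.9] [31.3 29.7] 61.5 [111. 116. 113.]
side tall [265, 221, 16, 21, 247] med [0.5238 0.2006 0.1016] rect [525.3 192.4] [21.8 23.1] 0.2 [90. 97. 98.]
side tall [251, 263, 16, 20, 245] med [0.5273 0.2767 0.0941] rect [528.1 273.7] [22.8 20.3] 14.5 [ 97. 100. 103.]
side deck [217, 105, 116, 67, 3579] med [ 0.5506 -0.0636  0.0709] rect [ 580.5 -106.2] [181.8 228.4] 85.0 [210. 214. 207.]
side deck [264, 235, 16, 14, 104] med [0.5242 0.202  0.0676] r
[... 1076 characters left out ...]
ne tall [197, 174, 16, 12, 144] med [ 0.521  -0.0549  0.0872] rect [517.3 -55.2] [31.9 30.3] 4.5 [107. 108. 105.]
scene tall [148, 192, 62, 41, 1878] med [ 0.6448 -0.1214  0.0958] rect [ 622.9 -119. ] [110.3 112.4] 63.5 [170. 165. 153.]
scene deck [343, 168, 12, 10, 82] med [0.5381 0.2671 0.0682] rect [535.5 269.8] [24.5 12.5] 61.3 [117. 123. 125.]
scene deck [310, 170, 13, 12, 96] med [0.5363 0.1882 0.0683] rect [532.1 188. ] [28.8 16.7] 47.1 [61. 71. 69.]
scene deck [134, 174, 104, 80, 4489] med [ 0.6355 -0.103   0.0715] rect [ 583.6 -106.2] [180.1 232.2] 85.0 [198. 203. 195.]
scene deck [373, 218, 22, 14, 245] med [0.7224 0.2572 0.0605] rect [720.7 257.9] [40.  41.9] 60.6 [226. 224. 212.]
```

View pics/b.png

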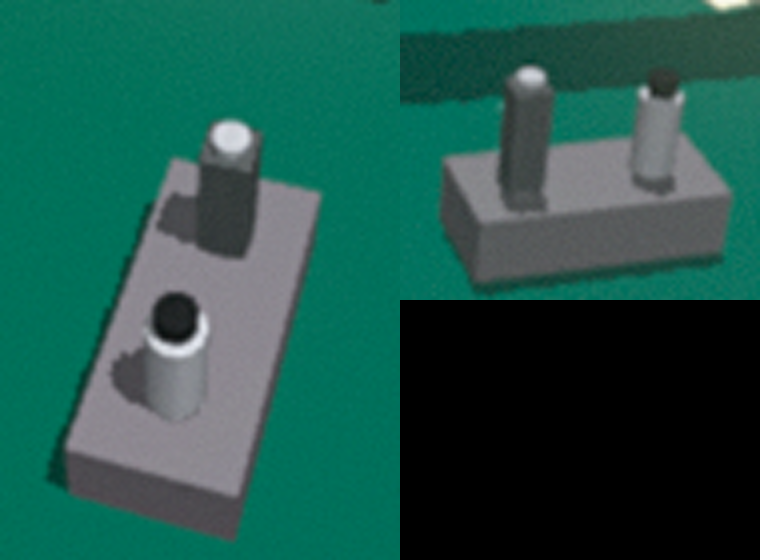

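>>> {"op": "carry_out", "data": {"moves": [[0,0,0,0,0,0.98],[0,0,0,0,0,0.98],[0,0,0,0,0,0.98],[0,0,0,0,0,0.98],[0,0,0,0,0,0.98],[0,0,0,0,0,0.98],[0,0,0,0,0,0.98],[0,0,0,0,0,0.98],[0,0,0,0,0,0.98],[0,0,0,0,0,0.98],[0,0,0,0,0,0],[0,0,0,0,0,0]]}}

```text
time: 1.65
ee_pos: [0.1508, 0.6065, 0.1981]
eef_rot: [0.72, 0.693, -0.0, 0.0]
ft_force: [-0.2, -0.9, 0.2]
width: 0.0871
grip_force: 0.0
```

>>> {"op": "carry_out", "data": {"moves": [[-0.3,0.3,0,0,0,0],[-0.6,0.6,0,0,0,0],[-0.6,0.6,0,0,0,0],[-0.6,0.6,0,0,0,0],[-0.6,0.6,0,0,0,0],[-0.6,0.6,0,0,0,0],[-0.6,0.6,0,0,0,0],[-0.6,0.6,0,0,0,0],[-0.6,0.6,0,0,0,0],[-0.6,0.6,0,0,0,0],[-0.6,0.6,0,0,0,0],[-0.6,0.6,0,0,0,0],[-0.6,0.6,0,0,0,0],[-0.6,0.4,0,0,0,0],[-0.6,0.4,0,0,0,0],[-0.6,0.4,0,0,0,0],[-0.6,0.4,0,0,0,0],[-0.4,0.2,0,0,0,0],[0,0,0,0,0,0],[0,0,0,0,0,0]]}}

```text
time: 4.15
ee_pos: [0.5049, 0.1805, 0.1982]
eef_rot: [0.721, 0.693, 0.0, -0.0]
ft_force: [-0.4, 0.8, -0.9]
width: 0.0873
grip_force: 0.0
```

```bash
python3 - <<'E'
from h import *
s=read_state(); print(np.round(s['ee_pos'],4), R.from_quat(s['eef_rot']).as_matrix().round(4).tolist())
c=cam('wrist'); save(c,'pics/c.png'); P=cloud(c); np.save('w1.npy',c,allow_pickle=True)
print(c['t'])
for lo,hi in [(0.036,0.044),(0.1,0.114)]:
    m=((c['range_z']>0)&(P[...,2]>lo)&(P[...,2]<hi)).astype(np.uint8)
    k,l,st,ce=cv2.connectedComponentsWithStats(m)
    for i in range(1,k):
        if st[i,4]<60: continue
        q=P[l==i]; rc=cv2.minAreaRect((q[:,:2]*1000).astype(np.float32))
        print(st[i].tolist(),np.round(np.median(q,0),4),np.round(rc[0],1),np.round(rc[1],1),round(rc[2],1))
E
```

```text
[0.5049 0.1805 0.1982] [[0.0399, 0.9992, -0.0003], [0.9992, -0.0399, 0.0006], [0.0006, -0.0003, -1.0]]
[0.50861752 0.25043362 0.38503927]
[238, 61, 65, 135, 6990] [0.5268 0.2378 0.0404] [528.7 230.3] [149.9  70.2] 87.8
[421, 84, 16, 36, 123] [0.7032 0.2548 0.038 ] [707.4 255.7] [14.2 37.8] 1.0
[397, 198, 32, 33, 113] [0.6911 0.1327 0.0405] [697.5 128.5] [48.4 17. ] 54.4
[433, 205, 9, 20, 84] [0.7336 0.121  0.0404] [731.6 123.4] [ 6.2 28.3] 15.1
[264, 81, 20, 21, 308] [0.5298 0.2701 0.1023] [530.1 270.3] [16.9 16.4] 42.0
[261, 166, 23, 23, 519] [0.5266 0.1919 0.1049] [527.  190.8] [21.4 21.5] 88.2
```

View pics/c.png

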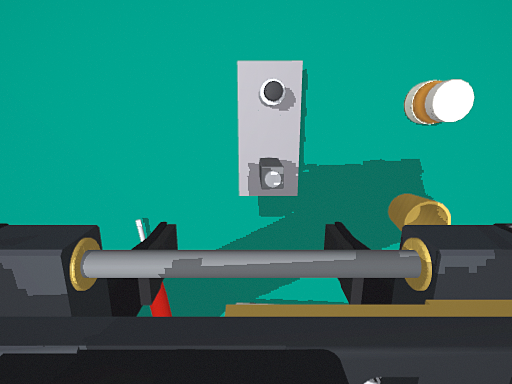

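>>> {"op": "carry_out", "data": {"moves": [[0.29,0.54,0,0,0,0],[0,0,0.4,0,0,0],[0,0,0.6,0,0,0],[0,0,0.3,0,0,0],[0,0,0,0,0,0],[0,0,0,0,0,0]], "fingers": 56}}

```text
time: 4.95
ee_pos: [0.5278, 0.1904, 0.147]
eef_rot: [0.722, 0.692, 0.0, 0.0]
ft_force: [0.7, -0.1, -0.1]
width: 0.0566
grip_force: 0.0
```

```bash
python3 - <<'E'
from h import *
s=read_state(); print(np.round(s['ee_pos'],4),s['width'])
for n in ['wrist','side','scene']:
    c=cam(n); P=cloud(c); 
    if n=='wrist': save(c,'pics/d.png')
    m=((c['range_z']>0)&(P[...,2]>.098)&(P[...,2]<.114)&(abs(P[...,0]-.527)<.03)&(abs(P[...,1]-.191)<.03)).astype(np.uint8)
    k,l,st,ce=cv2.connectedComponentsWithStats(m)
    for i in range(1,k):
        if st[i,4]<60: continue
        q=P[l==i]; rc=cv2.minAreaRect((q[:,:2]*1000).astype(np.float32))
        print(n,st[i].tolist(),np.round(np.median(q,0),4),np.round(rc[0],1),np.round(rc[1],1),round(rc[2],1))
E
```

```text
[0.5278 0.1904 0.147 ] 0.05657148740615717
wrist [235, 189, 28, 28, 732] [0.5273 0.1929 0.105 ] [527.1 190.8] [22. 22.] 87.8
side [265, 221, 16, 13, 167] [0.5246 0.1963 0.1044] [525.4 192.4] [22.1 21.8] 89.7
scene [311, 157, 13, 10, 89] [0.5317 0.1906 0.1043] [527.7 192.7] [22.2 25.1] 89.0
```

View pics/d.png

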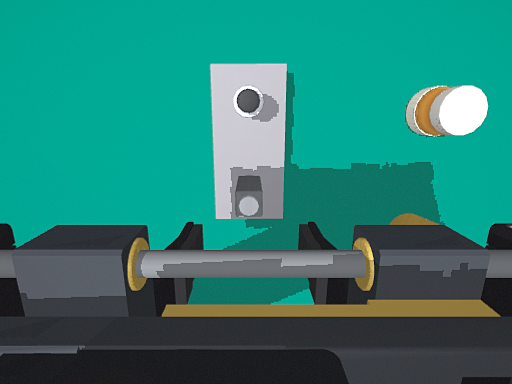

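>>> {"op": "carry_out", "data": {"moves": [[0.03,-0.02,0.3,0,0,0],[0,0,0.4,0,0,0],[0,0,0.4,0,0,0],[0,0,0.4,0,0,0],[0,0,0.3,0,0,0],[0,0,0.12,0,0,0],[0,0,0,0,0,0],[0,0,0,0,0,0]]}}

```text
time: 6.1
ee_pos: [0.5272, 0.1916, 0.07]
eef_rot: [0.722, 0.692, 0.0, 0.0]
ft_force: [-0.1, 0.4, -0.7]
width: 0.056
grip_force: 0.0
```

>>> {"op": "carry_out", "data": {"moves": [[0,0,0,0,0,0],[0,0,0,0,0,0],[0,0,0,0,0,0],[0,0,0,0,0,0],[0,0,0,0,0,0],[0,0,0,0,0,0],[0,0,0,0,0,0],[0,0,0,0,0,0]], "fingers": 18, "force": 45}}

```text
time: 7.1
ee_pos: [0.5268, 0.1915, 0.0694]
eef_rot: [0.722, 0.692, 0.0, -0.0]
ft_force: [-1.4, -0.6, 0.8]
width: 0.0214
grip_force: 45.0
```

>>> {"op": "carry_out", "data": {"moves": [[0,0,-0.1,0,0,0],[0,0,-0.2,0,0,0],[0,0,-0.3,0,0,0],[0,0,-0.4,0,0,0],[0,0,-0.5,0,0,0],[0,0,-0.5,0,0,0],[0,0,-0.5,0,0,0],[0,0,-0.3,0,0,0],[0,0,-0.2,0,0,0],[0,0,0,0,0,0],[0,0,0,0,0,0]]}}

```text
time: 8.48
ee_pos: [0.5265, 0.1913, 0.1888]
eef_rot: [0.722, 0.692, -0.001, -0.0]
ft_force: [-0.1, -0.1, -3.2]
width: 0.0215
grip_force: 45.0
```

```bash
python3 - <<'E'
from h import *
s=read_state(); print(np.round(s['ee_pos'],4),s['width'],s['ft_force'],s['torque'])
c=cam('side'); b=c['pixels'][120:330,200:400]; cv2.imwrite('pics/e.png',cv2.cvtColor(cv2.resize(b,None,fx=2.8,fy=2.8,interpolation=cv2.INTER_CUBIC),cv2.COLOR_RGB2BGR)); np.save('side1.npy',c,allow_pickle=True)
for n in ['side','scene']:
    c=cam(n); P=cloud(c); X=P-np.array([.516,-.0555,0]); ok=(c['range_z']>0)
    for lo,hi in [(.081,.094)]:
        q=P[ok&(np.hypot(X[...,0],X[...,1])<.024)&(P[...,2]>lo)&(P[...,2]<hi)]
        rc=cv2.minEnclosingCircle((q[:,:2]*1000).astype(np.float32)); print(n,len(q),np.median(q[:,2]),rc)
    d=P[ok&(np.hypot(X[...,0],X[...,1])<.035)&(np.hypot(X[...,0],X[...,1])>.02)&(P[...,2]>.06)&(P[...,2]<.08)]; print('deck',np.median(d[:,2]),len(d))
    f=P[ok&(np.hypot(X[...,0],X[...,1])<.006)]; print('seal',np.round(np.sort(f[:,2]),4)[::max(1,len(f)//8)])
    save(c,f'pics/x_{n}.png'); np.save(n+'1.npy',c,allow_pickle=True)
E
```

```text
[0.5265 0.1913 0.1888] 0.021527090744938714 [-0.11484532 -0.10677831 -3.20126523] [-0.0736116   0.06291856 -0.04377306]
side 0 nan ((0.0, 0.0), 0.0)
deck 0.07106164958548186 90
seal []
scene 141 0.08693151488295509 ((517.4091796875, -54.44784927368164), 16.70599937438965)
deck 0.07181829284676453 244
seal [0.083  0.0835 0.0836 0.0839 0.084  0.0845]
  return _methods._mean(a, axis=axis, dtype=dtype,
  ret = ret.dtype.type(ret / rcount)
```

View pics/e.png

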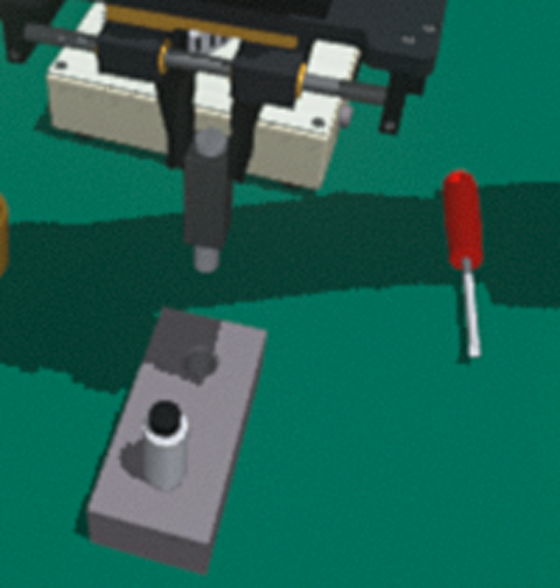

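>>> {"op": "carry_out", "data": {"moves": [[-0.2,0,0,0,0,0],[-0.4,0,0,0,0,0],[-0.6,0,0,0,0,0],[-0.7,0,0,0,0,0],[-0.7,0,0,0,0,0],[-0.7,0,0,0,0,0],[-0.7,0,0,0,0,0],[-0.7,0,0,0,0,0],[-0.7,0,0,0,0,0],[-0.7,0.03,0,0,0,0],[-0.6,0,0,0,0,0],[-0.4,0,0,0,0,0],[-0.2,0,0,0,0,0],[0,0,0,0,0,0],[0,0,0,0,0,0]]}}

```text
time: 10.5
ee_pos: [0.5161, -0.0994, 0.1893]
eef_rot: [0.721, 0.693, 0.0, -0.0]
ft_force: [-0.4, -0.3, -2.1]
width: 0.0214
grip_force: 45.0
```

```bash
python3 - <<'E'
from h import *
s=read_state(); print(np.round(s['ee_pos'],4),R.from_quat(s['eef_rot']).as_matrix().round(4).tolist(),s['ft_force'])
c=cam('wrist'); save(c,'pics/f.png'); P=cloud(c); np.save('w2.npy',c,allow_pickle=True)
X=P-np.array([.516,-.0555,0]); rr=np.hypot(X[...,0],X[...,1]); ok=(c['range_z']>0)
q=P[ok&(rr<.024)&(P[...,2]>.085)&(P[...,2]<.095)]
if len(q): print(len(q),np.median(q[:,2]),cv2.minEnclosingCircle((q[:,:2]*1000).astype(np.float32)),cv2.minAreaRect((q[:,:2]*1000).astype(np.float32)))
d=P[ok&(rr<.03)&(rr>.019)&(P[...,2]<.08)]; print('deck',np.median(d[:,2]))
f=P[ok&(rr<.006)]; print('seal',np.round(np.median(f[:,2]),4),len(f)); print(proj(c,[.516,-.0555,.089]))
E
```

```text
[ 0.5161 -0.0994  0.1893] [[0.0401, 0.9992, -0.0001], [0.9992, -0.0401, 0.0003], [0.0003, -0.0002, -1.0]] [-0.35205756 -0.34715924 -2.09761938]
528 0.08936631888330021 ((516.892822265625, -58.01123046875), 15.803849220275879) ((517.0824584960938, -58.15715789794922), (30.791860580444336, 30.882619857788086), 86.85127258300781)
deck 0.07174419466457765
seal 0.0831 121
(np.float64(247.72299143172637), np.float64(142.58128341032466))
```

View pics/f.png

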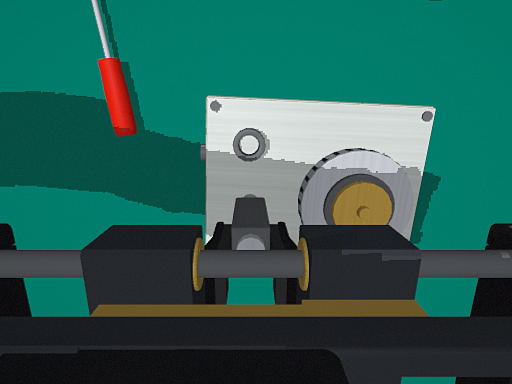

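>>> {"op": "carry_out", "data": {"moves": [[0.3,-0.03,0,0,0,0],[0.46,0,0,0,0,0],[0.3,0,0,0,0,0],[0,0,0.3,0,0,0],[0,0,0.35,0,0,0],[0,0,0.2,0,0,0],[0,0,0,0,0,0],[0,0,0,0,0,0],[0,0,0,0,0,0]]}}

```text
time: 11.68
ee_pos: [0.5168, -0.058, 0.1558]
eef_rot: [0.722, 0.692, 0.0, 0.0]
ft_force: [0.3, 0.0, -2.0]
width: 0.021
grip_force: 45.0
```

```bash
python3 - <<'E'
from h import *
s=read_state(); t=np.array(s['ee_pos']); print(np.round(t,4),R.from_quat(s['eef_rot']).as_matrix().round(4).tolist(),s['ft_force'])
ims=[]
for n,(v,u) in [('scene',(110,130)),('side',(85,230))]:
    c=cam(n); b=c['pixels'][v:v+110,u:u+130]; ims.append(cv2.resize(b,(780//2,330),interpolation=cv2.INTER_CUBIC)); np.save(n+'2.npy',c,allow_pickle=True)
    print(n,'foot',proj(c,t-[0,0,.0547]),'rim',proj(c,[.5167,-.057,.0895]))
cv2.imwrite('pics/g.png',cv2.cvtColor(np.hstack(ims),cv2.COLOR_RGB2BGR))
E
```

```text
[ 0.5168 -0.058   0.1558] [[0.0414, 0.9991, 0.0007], [0.9991, -0.0414, 0.0002], [0.0003, 0.0007, -1.0]] [ 0.28707932  0.00241023 -2.03988236]
scene foot (np.float64(202.86485481840754), np.float64(173.20926984251332)) rim (np.float64(203.6586585515785), np.float64(177.8965046563887))
side foot (np.float64(301.9946261659352), np.float64(138.86069068830744)) rim (np.float64(301.4576183875017), np.float64(143.49094945842114))
```

View pics/g.png

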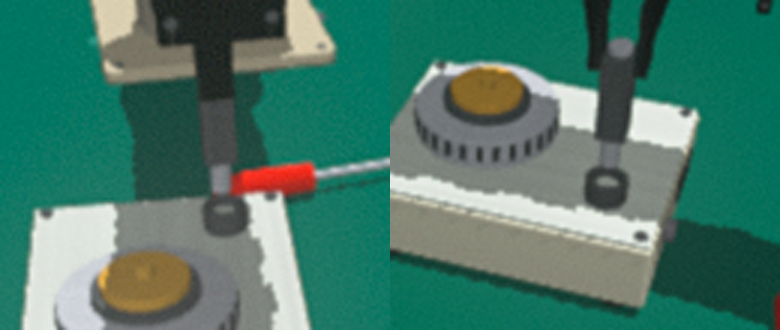

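```bash
python3 - <<'E'
from h import *
for n,us,vs in [('scene',(192,216),range(163,190,2)),('side',(288,316),range(127,156,2))]:
    c=np.load(n+'2.npy',allow_pickle=True).item(); g=c['pixels'].mean(2).round().astype(int)
    print(n,us[0])
    for v in vs: print(v,' '.join('%3d'%x for x in g[v,us[0]:us[1]]))
E
```

```text
scene 192
163  57  57  61  57  59  57  69  75  74  72  71  73  74  73  75  71  69  63  60  58  57  55  56  57
165  57  61  56  57  57  60  61  70  86 101 104 117 117 110  97  66  59  59  56  54  56  55  59  66
167  58  60  57  63  58  56  55  71 102 129 134 136 128 122 104  74  61  71  89 103 115 112 110 112
169  54  63  57  60  58  57  58  69  97 127 133 133 128 121 107  89  80  82  95 110 111 107 109 106
171  58  57  59  57  60  58  59  63  95 126 134 132 127 122 109  91  86  89  90 101  99  98  99  99
173  62  59  61  60  58  59  56  67  85 125 132 134 128 119 105  87  87  85  88  95  99 103 104 118
175  73  75  73  82  83  86  85  77  67  71  78  81  81  77  75  73  81  91 109 155 208 215 215 224
177 135 129 129 131 132 122  90  69  65  66  68  71  76  77  79  75  68  66  69 109 176 222 229 228
179 132 134 129 129 121  96  72  64  71  90 110 115 119 120 118 108  79  69  66  72 108 168 221 227
181 135 128 130 130 126 101  74  69  71  76  81  89  89  85  81  82  74  70  63  66  96 166 226 228
183 130 132 130 132 127 106  73  71  71  74  74  76  73  73  76  71  73  69  67  68  92 14
[... 1358 characters left out ...]
 132
145 133 130 132 132 133 134 122  73  56  61  80 114 130 134 133 132 126 105  65  53  62  91 129 134 134 135 131 134
147 131 130 130 131 134 128 104  59  53  57  60  68  76  78  85  81  82  74  63  55  62  98 127 134 133 130 132 132
149 129 131 128 129 128 127 102  60  47  55  54  55  59  59  61  60  59  58  58  53  71 110 137 134 135 134 135 134
151 132 129 133 132 132 128 116  69  53  54  53  56  58  58  61  60  59  54  54  52  78 126 134 136 133 135 134 136
153 134 128 128 137 162 169 159 132 109  89  72  57  58  56  58  55  59  62  72 100 125 131 132 130 132 132 134 132
155 229 225 213 196 224 233 231 226 224 216 180 159 154 123 121 126 126 130 132 135 132 130 133 131 130 129 129 131
```

>>> {"op": "carry_out", "data": {"moves": [[0.05,-0.01,0,0,0,0],[0,0,0,0,0,0],[0,0,0.1,0,0,0],[0,0,0.1,0,0,0],[0,0,0.1,0,0,0],[0,0,0.03,0,0,0],[0,0,0,0,0,0],[0,0,0,0,0,0],[0,0,0,0,0,0]]}}

```text
time: 12.9
ee_pos: [0.5163, -0.0559, 0.1423]
eef_rot: [0.722, 0.692, 0.0, 0.0]
ft_force: [-0.1, 0.4, -2.2]
width: 0.0214
grip_force: 45.0
```

```bash
python3 - <<'E'
from h import *
s=read_state(); t=np.array(s['ee_pos']); print(np.round(t,4),R.from_quat(s['eef_rot']).as_matrix().round(4).tolist(),s['ft_force'],s['torque'])
for n,us,vs in [('scene',(192,216),range(163,190,2)),('side',(288,316),range(129,156,2))]:
    c=cam(n); g=c['pixels'].mean(2).round().astype(int)
    print(n,us[0])
    for v in vs: print(v,' '.join('%3d'%x for x in g[v,us[0]:us[1]]))
E
```

```text
[ 0.5163 -0.0559  0.1423] [[0.0412, 0.9991, 0.0003], [0.9991, -0.0412, 0.0001], [0.0002, 0.0002, -1.0]] [-0.11480626  0.40009151 -2.1677244 ] [-0.09481267  0.00620237  0.03608546]
scene 192
163  60  56  60  58  61  55  59  67  76  78  71  75  75  71  75  76  76  69  59  54  58  56  58  58
165  58  56  59  56  60  61  56  65  75  77  73  73  74  72  73  74  76  71  57  59  61  54  55  64
167  58  57  61  61  57  57  59  68  72  75  73  71  74  69  75  72  75  74  67  91 112 111 107 108
169  56  60  59  56  61  61  60  61  77  77  75  74  80  78  74  76  80  81  81  89 108 106 109 105
171  55  60  60  62  60  57  58  65  71  93 119 124 125 120 116 108  94  86  86  79  88  97  95  96
173  55  61  54  60  55  60  57  59  69  94 129 136 134 133 125 112  98  89  89  90  93  99 106 115
175  78  75  76  77  85  84  88  75  68  92 121 134 133 128 124 114  92  89 104 121 136 170 205 222
177 131 129 132 129 133 123  89  72  64  89 122 136 135 132 124 110  89  73  68  85 127 155 172 218
179 133 129 130 131 123  99  70  61  70  93 119 127 130 131 124 110  85  68  67  77 101 126 158 207
181 130 13
[... 1422 characters left out ...]
 134
145 132 132 131 133 132 133 121  71  56  63  76 105 116 116 117 118 114 106  67  52  59  89 128 134 133 132 132 133
147 132 131 131 133 134 130 105  62  50  57  61  68  76  79  82  79  79  73  64  57  63 101 128 131 132 132 134 130
149 126 129 127 132 129 127 104  61  49  56  60  60  61  60  63  59  61  58  56  56  68 111 134 134 134 133 135 133
151 133 134 133 131 133 130 120  76  57  52  55  57  57  60  59  58  59  60  54  56  81 125 136 135 134 135 135 132
153 128 127 132 128 129 133 132 127 107  87  71  61  59  56  56  56  57  64  71  99 124 131 133 133 130 131 131 130
155 166 169 166 168 156 161 211 214 177 164 165 154 126 115 124 124 124 130 130 132 136 133 132 133 131 130 129 130
```

>>> {"op": "carry_out", "data": {"moves": [[0,0.015,0,0,0,0],[0,0,0,0,0,0],[0,0,0.025,0,0,0],[0,0,0.025,0,0,0],[0,0,0.025,0,0,0],[0,0,0,0,0,0],[0,0,0,0,0,0]]}}

```text
time: 13.88
ee_pos: [0.5168, -0.0559, 0.1392]
eef_rot: [0.722, 0.692, 0.0, -0.0]
ft_force: [0.3, 0.3, -1.2]
width: 0.0218
grip_force: 45.0
```

>>> {"op": "carry_out", "data": {"moves": [[0,0,0.02,0,0,0],[0,0,0.02,0,0,0],[0,0,0,0,0,0],[0,0,0,0,0,0]]}}

```text
time: 14.38
ee_pos: [0.5168, -0.0559, 0.1376]
eef_rot: [0.722, 0.692, 0.0, -0.0]
ft_force: [0.1, 0.2, -2.5]
width: 0.0214
grip_force: 45.0
```

>>> {"op": "carry_out", "data": {"moves": [[0,0,0.025,0,0,0],[0,0,0,0,0,0],[0,0,0,0,0,0]]}}

```text
time: 14.75
ee_pos: [0.5169, -0.0559, 0.1367]
eef_rot: [0.722, 0.692, 0.0, 0.0]
ft_force: [-1.1, 0.2, 1.2]
width: 0.0212
grip_force: 45.0
```

>>> {"op": "carry_out", "data": {"moves": [[0,0,0.02,0,0,0],[0,0,0,0,0,0],[0,0,0,0,0,0]]}}

```text
time: 15.12
ee_pos: [0.517, -0.056, 0.1361]
eef_rot: [0.722, 0.692, 0.0, 0.0]
ft_force: [-0.5, 0.2, 4.1]
width: 0.0213
grip_force: 45.0
```

>>> {"op": "carry_out", "data": {"moves": [[0,0,0.02,0,0,0],[0,0,0.02,0,0,0],[0,0,0,0,0,0]]}}

```text
time: 15.5
ee_pos: [0.5172, -0.056, 0.1349]
eef_rot: [0.722, 0.692, 0.0, 0.0]
ft_force: [-2.1, -1.0, 9.6]
width: 0.0212
grip_force: 45.1
```

```bash
python3 -c "
from h import *
s=read_state();print(s['ee_pos'],s['ft_force'],s['torque'])"
```

```text
[ 0.51724488 -0.05597092  0.13493641] [-2.11326002 -1.0212086   9.6350403 ] [-4.13689364e-02  6.74346328e-01 -3.81840423e-04]
```

>>> {"op": "carry_out", "data": {"moves": [[0,0,0.02,0,0,0],[0,0,0,0,0,0],[0,0,0,0,0,0],[0,0,0,0,0,0]]}}

```text
time: 16.0
ee_pos: [0.5174, -0.056, 0.1345]
eef_rot: [0.722, 0.692, 0.001, 0.0]
ft_force: [-3.1, 0.2, 12.2]
width: 0.0217
grip_force: 45.1
```

>>> {"op": "carry_out", "data": {"moves": [[0,0,0,0,0,0],[0,0,0,0,0,0],[0,0,0,0,0,0],[0,0,0,0,0,0],[0,0,0,0,0,0],[0,0,0,0,0,0],[0,0,0,0,0,0],[0,0,0,0,0,0],[0,0,0,0,0,0],[0,0,0,0,0,0]]}}

```text
time: 17.25
ee_pos: [0.5174, -0.056, 0.1345]
eef_rot: [0.722, 0.692, 0.001, 0.0]
ft_force: [-2.1, 0.2, 12.5]
width: 0.0212
grip_force: 45.1
```

>>> {"op": "carry_out", "data": {"moves": [[0,0,-0.05,0,0,0],[0,0,-0.1,0,0,0],[0,0,-0.1,0,0,0],[0,0,-0.1,0,0,0],[0,0,-0.2,0,0,0],[0,0,-0.4,0,0,0],[0,0,-0.3,0,0,0],[0,0,-0.1,0,0,0],[0,0,0,0,0,0],[0,0,0,0,0,0]]}}

```text
time: 18.5
ee_pos: [0.5165, -0.0559, 0.187]
eef_rot: [0.722, 0.692, -0.0, -0.0]
ft_force: [0.7, -0.1, -1.9]
width: 0.0216
grip_force: 45.0
```

>>> {"op": "carry_out", "data": {"moves": [[0.2,0,0,0,0,0],[0.4,0,0,0,0,0],[0.6,0,0,0,0,0],[0.7,0,0,0,0,0],[0.7,0,0,0,0,0],[0.7,0,0,0,0,0],[0.7,0,0,0,0,0],[0.7,0,0,0,0,0],[0.6,0,0,0,0,0],[0.5,0,0,0,0,0],[0.3,0,0,0,0,0],[0.09,0,0,0,0,0],[0,0,0,0,0,0],[0,0,0,0,0,0],[0,0,0,0,0,0]]}}

```text
time: 20.38
ee_pos: [0.5271, 0.1909, 0.1875]
eef_rot: [0.722, 0.692, 0.0, -0.0]
ft_force: [0.1, -0.0, -2.3]
width: 0.0214
grip_force: 45.0
```

```bash
python3 -c "
from h import *
s=read_state();print(s['ee_pos'],s['ft_force'],s['torque'],R.from_quat(s['eef_rot']).as_matrix().round(4).tolist())"
```

```text
[0.52711874 0.19085672 0.18753305] [ 0.0526247  -0.01842496 -2.28689973] [-0.05728134  0.02028703  0.00832973] [[0.0422, 0.9991, 0.0001], [0.9991, -0.0422, 0.0001], [0.0001, 0.0001, -1.0]]
```

>>> {"op": "carry_out", "data": {"moves": [[0.015,-0.01,0.2,0,0,0],[0,0,0.4,0,0,0],[0,0,0.4,0,0,0],[0,0,0.4,0,0,0],[0,0,0.3,0,0,0],[0,0,0.2,0,0,0],[0,0,0,0,0,0],[0,0,0,0,0,0]]}}

```text
time: 21.38
ee_pos: [0.527, 0.1922, 0.1119]
eef_rot: [0.722, 0.692, 0.0, 0.0]
ft_force: [-0.5, -0.3, -1.8]
width: 0.0214
grip_force: 45.0
```

>>> {"op": "carry_out", "data": {"moves": [[0,0,0.2,0,0,0],[0,0,0.2,0,0,0],[0,0,0.2,0,0,0],[0,0,0.2,0,0,0],[0,0,0.1,0,0,0],[0,0,0.05,0,0,0],[0,0,0,0,0,0],[0,0,0,0,0,0],[0,0,0,0,0,0]]}}

```text
time: 22.5
ee_pos: [0.5268, 0.1921, 0.0736]
eef_rot: [0.722, 0.692, 0.0, -0.0]
ft_force: [-0.2, 0.5, -2.4]
width: 0.0215
grip_force: 45.0
```

>>> {"op": "carry_out", "data": {"moves": [[0,-0.0,0.03,0,0,0],[0,0,0.03,0,0,0],[0,0,0.02,0,0,0],[0,0,0,0,0,0],[0,0,0,0,0,0]]}}

```text
time: 23.12
ee_pos: [0.5267, 0.1921, 0.0702]
eef_rot: [0.722, 0.692, 0.0, -0.0]
ft_force: [0.7, 0.2, -1.2]
width: 0.0215
grip_force: 45.0
```

>>> {"op": "carry_out", "data": {"moves": [[0,0,0.01,0,0,0],[0,0,0.01,0,0,0],[0,0,0,0,0,0],[0,0,0,0,0,0]]}}

```text
time: 23.62
ee_pos: [0.5267, 0.1921, 0.0695]
eef_rot: [0.722, 0.692, 0.0, -0.0]
ft_force: [0.0, 0.4, -2.1]
width: 0.0214
grip_force: 45.0
```

>>> {"op": "carry_out", "data": {"moves": [[0,0,0.012,0,0,0],[0,0,0,0,0,0],[0,0,0,0,0,0]]}}

```text
time: 24.0
ee_pos: [0.5268, 0.1922, 0.0694]
eef_rot: [0.722, 0.692, 0.0, -0.0]
ft_force: [-3.1, -0.7, 5.1]
width: 0.0217
grip_force: 45.0
```

>>> {"op": "carry_out", "data": {"moves": [[0,0,-0.006,0,0,0],[0,0,0,0,0,0]], "force": 8}}

```text
time: 24.25
ee_pos: [0.5269, 0.1922, 0.0694]
eef_rot: [0.722, 0.692, 0.0, 0.0]
ft_force: [-0.0, -0.4, 3.9]
width: 0.0222
grip_force: 8.0
```

>>> {"op": "carry_out", "data": {"moves": [[0,0,0,0,0,0],[0,0,0,0,0,0],[0,0,0,0,0,0],[0,0,0,0,0,0],[0,0,0,0,0,0],[0,0,0,0,0,0]], "fingers": 56}}

```text
time: 25.0
ee_pos: [0.5267, 0.1921, 0.0692]
eef_rot: [0.722, 0.692, 0.0, -0.0]
ft_force: [0.3, 0.9, -0.1]
width: 0.0556
grip_force: 0.0
```

>>> {"op": "carry_out", "data": {"moves": [[0,0,-0.2,0,0,0],[0,0,-0.4,0,0,0],[0,0,-0.6,0,0,0],[0,0,-0.6,0,0,0],[0,0,-0.6,0,0,0],[0,0,-0.6,0,0,0],[-0.5,0,0,0,0,0],[-0.5,0,0,0,0,0],[-0.5,0,0,0,0,0],[0,0,0,0,0,0],[0,0,0,0,0,0]]}}

```text
time: 26.38
ee_pos: [0.524, 0.1326, 0.189]
eef_rot: [0.721, 0.692, -0.0, -0.0]
ft_force: [0.5, 0.3, -0.1]
width: 0.0562
grip_force: 0.0
```

```bash
python3 - <<'E'
from h import *
for n in ['wrist','side','scene']:
    c=cam(n); P=cloud(c); 
    if n=='side': cv2.imwrite('pics/h.png',cv2.cvtColor(cv2.resize(c['pixels'][80:330,130:400],None,fx=2.2,fy=2.2),cv2.COLOR_RGB2BGR))
    m=((c['range_z']>0)&(P[...,2]>.098)&(P[...,2]<.125)&(abs(P[...,0]-.527)<.03)&(abs(P[...,1]-.191)<.03))
    q=P[m]
    if len(q)>30: rc=cv2.minAreaRect((q[:,:2]*1000).astype(np.float32)); print(n,len(q),np.round(np.percentile(q[:,2],[5,50,95,100]),4),np.round(rc[0],1),np.round(rc[1],1),round(rc[2],1))
E
```

```text
wrist 627 [0.1029 0.1049 0.1112 0.1127] [526.8 190.9] [22.1 21.7] 87.7
side 170 [0.1002 0.1042 0.1105 0.1118] [525.2 193.3] [21.6 21.9] 89.9
scene 86 [0.0993 0.1043 0.1109 0.1116] [529.5 193. ] [23.6 21.3] 75.6
```

View pics/h.png

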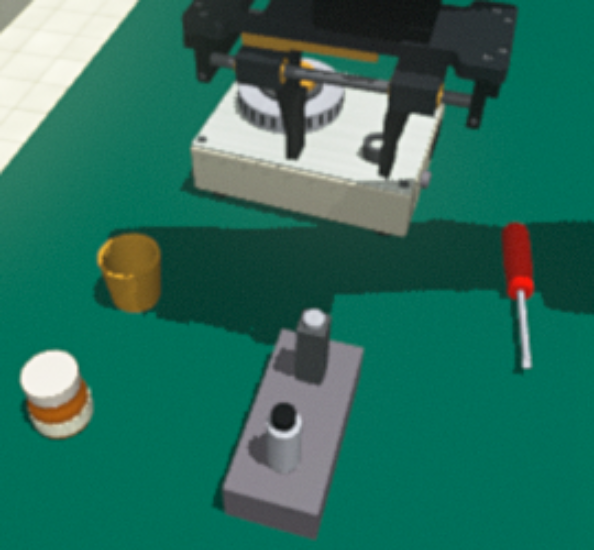

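The picture shows the stamp standing upright and seated in its hole at (313,345). Its body top is at 0.104–0.105 m, the same as before, and the bystanders are where they were. Handing in.

```bash
python3 -c "
from bench import r
print(r.close_job())"
```

```text
the job is handed in; nothing more can be done
None
```

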